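Twist the proud bushing pot home in its holder

ROBOT

A 6-joint arm with a two-finger parallel gripper is mounted at the origin on a cart in front of the work surface, level with it; the furniture and walls round the work are solid. World frame = base frame: x ahead of the robot, y to its left, z up, the work surface at z = 0. Lengths are in m, angles in rad, forces in N, time in s.
With the tool pointing down it reaches from about 0.4 to 0.825 m from the base axis. Payload 7 kg.
Tool frame: the origin (TCP) lies midway between the tips of the shut fingers; the grasp point (between the pads) lies arm.hold_point_z behind it (arm.hold_point_z is the distance from the TCP to the grasp point, in m); z points along the fingers, y is the line along which they close (so a half turn about z gives the same grasp; the last joint's range is limited). The gripper opens to 88 mm and grips with 3 to 60 N. Pads are 19 mm wide; open, the fingers measure 130 mm over their backs; the gripper's body (78 mm by 193 mm) begins 47 mm behind the grasp point.
Start: joints at [1.506, 0.359, 0.012, 0, -1.224, -0.288], TCP at [0.233, 0.633, 0.227] pointing down, gripper open.
Joint ranges: [-3.07, 3.07], [-1.43, 2.12], [-1.02, 1.25], [-3.03, 1.67], [-3.05, -0], [-3.03, 3.03]. Speed limits (rad/s): [2.39, 2.39, 3.01, 3.14, 3.14, 3.14].

INTERFACE

Orientations are given as [roll, pitch, yaw] about the fixed x, y, z axes, in that order (R = Rz(yaw) Ry(pitch) Rx(roll)).
In Python, from station import arm gives the robot as it stands.
- The arm moves only by the shell command python3 -m crank 'ROWS' [OPENING] [FORCE]. ROWS is JSON, a list that holds one entry, the list of rows, each a list of 4 numbers: the shift along the tool's x, y, z in units of 25 mm (1.0 is 25 mm), then the turn about the tool's z in units of 5 degrees (1.0 is 5 degrees). A call has 1 to 12 rows; each row is the pose to reach, as a shift and turn from the pose commanded when the call began, along the tool's axes at that moment; what a row does not reach only later rows make up. A row lasts 1/8 s, in which the tool goes at most 62.5 mm and 10.7 degrees, less where a joint would pass 70% of its speed; a pose out of reach is approached as far as the arm can. A call with a gripper value outside its range is refused whole. OPENING is the closure, from 0 (fully open) to 1 (shut), set as the call begins (- or left out, the last holds). The fingers move at their own pace and stop on an object; FORCE is the grip in N (left out, the last holds). Time passes only in rows, so rows that repeat a pose let the fingers close. It gives the time, the measured TCP pose, the force, the opening and the grip force at its end, in the units of the state.
- arm.get_state(): the state, without advancing time (a new reading comes with each control period).
- arm.grab_frame(name): name is "scene" or "side" or "wrist"; returns (picture, depth): 420x560x3 uint8, red, green, blue; 420x560 float32, m along the optical axis (not along the pixel's ray), 0 where there is no reading.
- arm.get_calibration(name): a dict with "mtx" (3x3 intrinsics, pixels), "k1" (the pictures are not rectified: a ray, as slopes to the right and down, at radius r is drawn at 1 + k1 r^2 times it, then the intrinsics apply), "R" (3x3) and "t" (3): a world point X has camera coordinates R X + t; the wrist camera has in their place "mount" (4x4, takes a point from camera to tool coordinates, whose origin is the TCP and whose axes are the flange's). Camera axes: x right, y down, z forward; pixel columns grow to the right and rows downward; lengths in m; the calibration is good to about 2 mm. A picture is of the moment at which its call begins: read the wrist's pose just before it. get_calibration takes no time and is no camera call.
- arm.job_done(): hands the job in; it is judged then, once.
Trained networks look in the newest picture that a camera, given by its name, has taken for a name from the list of things; names that differ only in an ending like _2 or _b are one class to them, and where a whole thing is asked for, a point or a joint stands for the part that bears it (a point fixed in the world has none). Each returns a list of dicts, best first, with "score" (0 to 1); they miss things now and then, are a little off and sometimes report something else, mostly with a low value. They report only what shows in the picture. A call takes as long as a camera call.
- arm.recognise(thing, camera): "extent" ([left, top, width, height] in pixels, round what is visible of it).
- arm.trace(thing, camera): "mask" (420x560 bool, what is visible of it) and "extent" ([left, top, width, height] in pixels, round what is visible of it).
The state is a dict: "t": time; "q": joint angles; "qd": joint speeds; "joint_efforts": joint torques, N m; "eef_pos": TCP position; "ee_rot": TCP orientation; "force": force on the tool from outside, world axes, zero at the start; "moment": the same for the moment, N m; "width": finger opening in m; "gripper_force": force on a finger pad.
Only numpy, scipy, OpenCV 4.12 (cv2) and the standard library are available. Lean on these libraries where they do the work, as an engineer would, in place of code of your own. Each camera call takes 0.05 s, during which the arm holds its last target. There are 200 camera calls.

TASK

Two steel bushing pots stand in aluminium holders on the bench. One is fully home; the other still stands proud because it fits too snugly to be pushed straight in. Take the proud pot by its rim from above and twist it clockwise (seen from above), going down with it, until it bottoms out; then let go.

Things in the scene. Friction and masses are not known exactly. Their poses are not given: they have to be found in the camera images.
- pot_rim (a point): Centre of the mouth of the proud pot, on its vertical axis, level with the rim. Round open steel cup, straight outside 44 mm across, wall 3 mm, inside 54 mm deep; it only turns about its axis and sinks. Rim about 73 mm above the bench at first (37 mm above the holder's collar; up to 2 mm lower in some starts), 61 mm when home. Can be gripped across the outside at any yaw.
- pot (a joint): Turn of the proud pot, rad: grows clockwise seen from above. Starts between 0 and 0.2; 1.3 is the hard stop, bottomed out. The snug fit works like a coarse thread: it sinks 9.2 mm per rad of clockwise turn, 12 mm in all, and stays where it is left. Turning takes about 0.4 N m; a straight push of 25 N does not move it.
- holder: Holder of the proud pot, fixed: aluminium plate 76 x 76 x 10 mm with screw heads up to 14 mm, and a round collar 62 mm across, top 36 mm above the bench. Origin: centre of its underside, on the pot's axis; z up. A black line on the collar's -x side meets the black line on the pot when it is home.
- spare_holder: The same kind of holder with the same kind of pot already home (rim 61 mm above the bench, 12 mm lower than the proud one), which needs nothing. Origin: centre of its underside. Which of the two holders is on the left varies; their centres are at least 160 mm apart. Behind and to the left of them stands a clear drawer tower 230 mm high (from x 0.5, y 0.38 on): keep clear of it.

How it is judged:
By the outcome, as a careful person would: the job done as asked, in the order asked, and still so for the second after the job is handed in, with the robot touching nothing.
It also fails if it takes over 37 s, if anything falls off the work surface, if the arm or the gripper's body presses on something with over 40 N, if the wrist force passes 120 N, or if a joint passes its speed limit or range.

## Working session

There is one attempt and no reset: what is moved stays moved. The work goes in short steps, Python scripts to look and compute and a shell command to move; the robot and the scene stay as the last step left them, time stands still between calls to the robot, and variables do not carry over. Pictures are saved under pics/ and viewed, at most 10 in all, crops included, and the job is handed in when it is done.

```bash
mkdir -p pics; cat > h.py <<'E'
import numpy as np, cv2
from station import arm
from scipy.spatial.transform import Rotation as Ro
def cam(name):
    s=arm.get_state(); p,d=arm.grab_frame(name); c=arm.get_calibration(name)
    if 'mount' in c:
        T=np.eye(4);T[:3,:3]=Ro.from_euler('xyz',s['ee_rot']).as_matrix();T[:3,3]=s['eef_pos']
        W=T@np.array(c['mount'])
    else:
        E=np.eye(4);E[:3,:3]=c['R'];E[:3,3]=c['t'];W=np.linalg.inv(E)
    K=np.array(c['mtx']);v,u=np.mgrid[0:420,0:560].astype(float)
    a=cv2.undistortPoints(np.stack([u.ravel(),v.ravel()],1)[:,None],K,np.array([c['k1'],0,0,0.]))[:,0].reshape(420,560,2)
    P=np.concatenate([a,np.ones((420,560,1))],2)*d[...,None]
    return p,d,P@W[:3,:3].T+W[:3,3]
E
python3 - <<'E'
from h import *
s=arm.get_state();print({k:np.round(v,3).tolist() for k,v in s.items()},arm.hold_point_z)
ims=[]
for n in('scene','side','wrist'):
    p,d,X=cam(n);np.save(n,X);p=p[...,::-1].copy()
    for th in('pot_rim','holder','spare_holder'):
        for r in arm.trace(th,n)[:3]:
            m=r['mask']&(d>0);Q=X[m]
            print(n,th,round(r['score'],2),np.round(r['extent']),np.round(np.median(Q,0),3),np.round(np.percentile(Q,[2,98],axis=0),3).tolist())
    ims.append(p)
cv2.imwrite('pics/a.png',cv2.resize(np.vstack([np.hstack(ims[:2]),np.hstack([ims[2],ims[2]*0])]),(800,600)))
E
```

```text
{'t': 0.0, 'q': [1.506, 0.359, 0.011, -0.0, -1.224, -0.288], 'qd': [0.001, -0.0, -0.001, -0.0, 0.001, -0.001], 'joint_efforts': [0.0, -58.272, 29.305, 6.997, 0.007, -0.0], 'eef_pos': [0.233, 0.633, 0.226], 'ee_rot': [3.14, -0.0, -0.353], 'force': [0.676, 0.107, -0.41], 'moment': [0.001, 0.037, -0.045], 'gripper_force': 0.0, 'width': 0.087} 0.0188
scene pot_rim 0.85 [296. 250.  23.  34.] [0.52  0.013 0.053] [[0.497, -0.011, 0.019], [0.538, 0.031, 0.072]]
scene holder 0.57 [279. 253.  52.  50.] [ 0.509 -0.002  0.032] [[0.48, -0.028, 0.004], [0.553, 0.037, 0.071]]
scene spare_holder 0.66 [204. 192.  49.  50.] [0.453 0.201 0.03 ] [[0.419, 0.176, 0.006], [0.494, 0.238, 0.061]]
side pot_rim 0.55 [296. 232.  23.  32.] [0.52  0.011 0.055] [[0.498, -0.01, 0.0], [0.574, 0.066, 0.072]]
side spare_holder 0.94 [214. 189.  45.  45.] [0.452 0.201 0.03 ] [[0.418, 0.177, 0.004], [0.497, 0.242, 0.061]]
```

View pics/a.png

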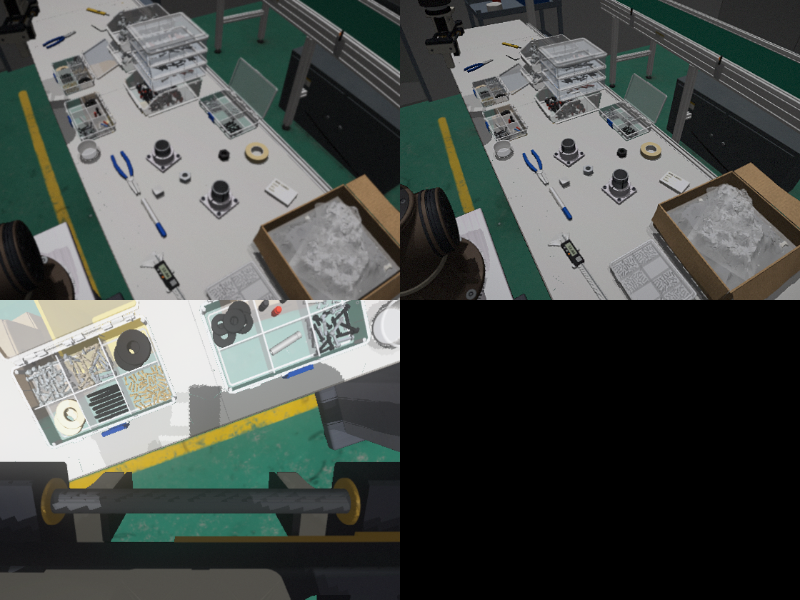

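```bash
python3 - <<'E'
from h import *
for n in('scene','side'):
    X=np.load(n+'.npy').reshape(-1,3)
    Q=X[(np.hypot(X[:,0]-.52,X[:,1]-.012)<.06)&(X[:,2]>.066)&(X[:,2]<.085)]
    (c,r)=cv2.minEnclosingCircle(Q[:,:2].astype(np.float32));print(n,len(Q),np.round(c,4),r,np.percentile(Q[:,2],[50,90]))
c=np.array([.518,.01]);s=arm.get_state();R=Ro.from_euler('xyz',s['ee_rot']).as_matrix()
print(R.round(3).tolist(), R.T@(np.r_[c,.2]-s['eef_pos'])/.025)
E
```

```text
scene 159 [0.5179 0.0109] 0.023060282692313194 [0.07018971 0.07202193]
side 136 [0.5196 0.0123] 0.022874865680933 [0.06981067 0.07180546]
[[0.938, -0.346, -0.0], [-0.346, -0.938, 0.0], [-0.0, -0.0, -1.0]] [19.30478928 19.46354973  1.0625603 ]
```

The proud pot is the nearer, right-hand one: (220,190) in the scene pane and (620,182) in the side pane. The spare is at (163,152) and (568,150). Both views put the proud pot's axis near (0.519, 0.011). The straight path there clears the tower.

```bash
python3 -m crank '[[[0.8,0.8,0,0],[2.4,2.4,0,0],[4.1,4.1,0,0],[5.8,5.8,0,0],[7.5,7.5,0,0],[9.2,9.2,0.2,0],[10.9,10.9,0.5,0],[12.6,12.6,0.8,0],[14.3,14.3,1.1,0],[16,16,1.4,0],[17.6,17.7,1.7,0],[18.6,18.7,2,0]]]' 0
python3 - <<'E'
from h import *
for n in('scene','side'):
    X=np.load(n+'.npy').reshape(-1,3);r=np.hypot(X[:,0]-.519,X[:,1]-.011)
    for a in(.1,.15,.2,.25):
        print(n,a,X[(r<a)&(r>.03)&(X[:,2]>.075)].mean(0) if ((r<a)&(r>.03)&(X[:,2]>.075)).any() else None)
E
```

```text
t: 2.1
eef_pos: [0.5087, 0.0317, 0.1766]
ee_rot: [-3.141, -0.0, -0.354]
force: [-0.6, 0.1, -0.3]
width: 0.0879
gripper_force: 0.0
scene 0.1 None
scene 0.15 [ 0.53888035 -0.13460112  0.08781983]
scene 0.2 [ 0.56259289 -0.15434132  0.08523414]
scene 0.25 [ 0.58898923 -0.18554687  0.08515661]
side 0.1 None
side 0.15 [ 0.54037494 -0.13429766  0.08640864]
side 0.2 [ 0.56274116 -0.15319965  0.08481506]
side 0.25 [ 0.58750879 -0.18459963  0.08491029]
```

```bash
python3 - <<'E'
from h import *
p,d,X=cam('wrist');s=arm.get_state();q=X.reshape(-1,3);r=np.hypot(q[:,0]-.519,q[:,1]-.011)
Q=q[(r<.05)&(q[:,2]>.062)&(q[:,2]<.08)];print(len(Q))
if len(Q)>20:
    z=np.percentile(Q[:,2],[10,50,90]);c,rr=cv2.minEnclosingCircle(Q[:,:2].astype(np.float32));print(z,c,rr)
    R=Ro.from_euler('xyz',s['ee_rot']).as_matrix();print(R.T@(np.r_[c,.051]-s['eef_pos'])/.025)
for x in arm.trace('pot_rim','wrist')[:2]:print(x['score'],x['extent'])
cv2.imwrite('pics/b.png',p[...,::-1])
E
```

```text
937
[0.06395863 0.06939063 0.07046677] (0.5205915570259094, 0.011901630088686943) 0.02272813767194748
[0.68461203 0.5001271  4.97451454]
0.96 [271.0, 147.7, 57.6, 62.2]
```

View pics/b.png

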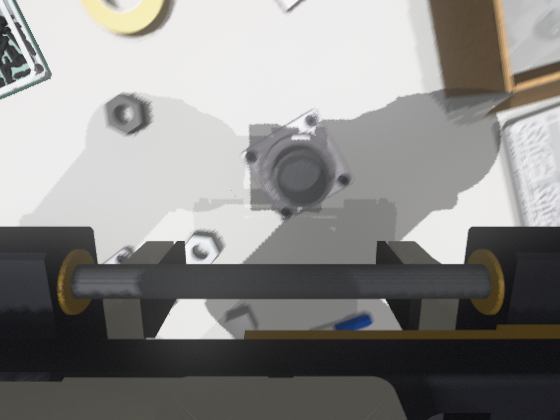

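The wrist view shows the proud pot's mouth at about (300,173), axis (0.520, 0.012), rim about 0.071. I'll centre over it and go down.

```bash
python3 -m crank '[[[0.4,0.3,0,0],[0.66,0.5,0.4,0],[0.66,0.5,1.2,0],[0.66,0.5,2.2,0],[0.66,0.5,3.2,0],[0.66,0.5,4.1,0],[0.66,0.5,4.7,0],[0.66,0.5,5.0,0],[0.66,0.5,5.0,0]]]' 0 && python3 -m crank '[[[0,0,0,0],[0,0,0,0],[0,0,0,0],[0,0,0,0],[0,0,0,0],[0,0,0,0],[0,0,0,0],[0,0,0,0]]]' 1 55; python3 -c "
from h import *
s=arm.get_state();print(s['moment'],s['q'])"
```

```text
t: 3.32
eef_pos: [0.5192, 0.0167, 0.0514]
ee_rot: [3.141, 0.0, -0.352]
force: [0.1, 0.0, 0.3]
width: 0.0877
gripper_force: 0.0
t: 4.32
eef_pos: [0.5181, 0.0145, 0.0519]
ee_rot: [3.138, 0.001, -0.352]
force: [-1.0, -10.3, 6.4]
width: 0.0421
gripper_force: 55.0
[-4.01275118  0.57078879  0.19998509] [ 0.40838447  0.29159155 -0.54902806  0.00254901 -0.73342716  0.80813472]
```

The grip is about 4 mm off centre (10 N side force). Reopening, recentring and regripping.

```bash
python3 -m crank '[[[0,0,0,0],[0,0,0,0],[0,0,0,0],[0.1,0.17,0,0],[0.1,0.17,0,0],[0.1,0.17,0,0]]]' 0 && python3 -m crank '[[[0,0,0,0],[0,0,0,0],[0,0,0,0],[0,0,0,0],[0,0,0,0],[0,0,0,0],[0,0,0,0],[0,0,0,0]]]' 1 55; python3 -c "
from h import *
s=arm.get_state();print(s['moment'],s['q'])"
```

```text
t: 5.08
eef_pos: [0.5201, 0.0117, 0.0515]
ee_rot: [3.142, 0.0, -0.353]
force: [0.3, -0.3, 0.2]
width: 0.0872
gripper_force: 0.0
t: 6.08
eef_pos: [0.5204, 0.0121, 0.0517]
ee_rot: [-3.141, -0.0, -0.353]
force: [-0.1, 4.4, 1.8]
width: 0.0424
gripper_force: 55.0
[1.60861462 0.14698611 0.18646745] [ 4.00471842e-01  2.93330298e-01 -5.45728128e-01 -1.96337796e-04
 -7.30968444e-01  8.17850307e-01]
```

Centred. Now twisting the first 40° with the matching descent.

```bash
python3 -m crank '[[[0,0,0.02,0.5],[0,0,0.05,1.5],[0,0,0.08,2.5],[0,0,0.112,3.5],[0,0,0.145,4.5],[0,0,0.177,5.5],[0,0,0.209,6.5],[0,0,0.24,7.5],[0,0,0.257,8],[0,0,0.257,8]]]' - 55; python3 -c "
from h import *
s=arm.get_state();print(s['moment'])"
```

```text
t: 7.32
eef_pos: [0.5202, 0.012, 0.0453]
ee_rot: [-3.141, 0.0, -1.05]
force: [-0.2, 4.0, 3.0]
width: 0.0424
gripper_force: 55.0
[1.80746508 0.43933031 0.18208072]
```

```bash
for i in 1; do python3 -m crank '[[[0,0,0.02,0.6],[0,0,0.05,1.6],[0,0,0.08,2.6],[0,0,0.112,3.5],[0,0,0.128,4],[0,0,0.128,4]]]' - 55; python3 -c "
from h import *
s=arm.get_state();print(s['moment'])"; done
python3 -m crank '[[[0,0,0.016,0.5],[0,0,0.032,1],[0,0,0.032,1]]]' - 55; python3 -c "
from h import *
s=arm.get_state();print(s['moment'])"
```

```text
t: 8.07
eef_pos: [0.5201, 0.012, 0.042]
ee_rot: [-3.142, 0.0, -1.399]
force: [-1.5, 5.6, 2.6]
width: 0.0426
gripper_force: 55.0
[2.14847972 0.76346706 0.22372721]
t: 8.45
eef_pos: [0.52, 0.012, 0.0414]
ee_rot: [3.142, 0.0, -1.486]
force: [-1.6, 5.7, 4.9]
width: 0.0419
gripper_force: 55.0
[2.32003328 1.09360147 0.51403312]
```

```bash
python3 -m crank '[[[0,0,0.01,0.5],[0,0,0.01,1],[0,0,0.01,1]]]' - 60; python3 - <<'E'
from h import *
s=arm.get_state();print(s['moment'])
for n in('scene','side'):
    p,d,X=cam(n);cv2.imwrite(f'pics/{n}1.png',cv2.resize(p[200:330,230:400,::-1],None,fx=4,fy=4))
E
```

```text
t: 8.82
eef_pos: [0.5201, 0.0117, 0.0413]
ee_rot: [3.141, -0.001, -1.57]
force: [-2.5, 4.0, 6.2]
width: 0.0421
gripper_force: 60.0
[1.65556689 1.25268041 1.67880286]
```

Torque climbed from about 0.2 to 1.7 N m, so it's on the hard stop. Letting go and rising, then checking.

```bash
python3 -m crank '[[[0,0,0,0],[0,0,0,0],[0,0,0,0],[0,0,0,0],[0,0,-0.3,0],[0,0,-1,0],[0,0,-2,0],[0,0,-3.2,0],[-0.5,0,-4.4,0],[-1,0,-5,0],[-1,0,-5,0],[-1,0,-5,0]]]' 0; python3 - <<'E'
from h import *
ims=[]
for n in('scene','side','wrist'):
    p,d,X=cam(n);q=X.reshape(-1,3)
    for c in((.52,.012),(.452,.203)):
        r=np.hypot(q[:,0]-c[0],q[:,1]-c[1]);Q=q[(r<.023)&(q[:,2]>.045)&(q[:,2]<.08)]
        print(n,len(Q),np.percentile(Q[:,2],[50,90,98]) if len(Q) else '')
    ims.append(cv2.resize((p[80:230,200:400] if n=='wrist' else p[220:320,250:350])[...,::-1],(400,300)))
cv2.imwrite('pics/c.png',np.vstack([np.hstack(ims[:2]),np.hstack([ims[2],ims[2]*0])]))
E
```

```text
t: 10.42
eef_pos: [0.5194, 0.0366, 0.1648]
ee_rot: [3.14, -0.0, -1.574]
force: [-0.2, -0.1, -0.8]
width: 0.0879
gripper_force: 0.0
scene 280 [0.05628845 0.06122829 0.06217831]
scene 141 [0.05540895 0.06104001 0.06240167]
side 270 [0.05548351 0.06087384 0.06216695]
side 114 [0.05466183 0.06092408 0.06192005]
wrist 1089 [0.05885057 0.06002438 0.06065872]
wrist 0
```

View pics/c.png

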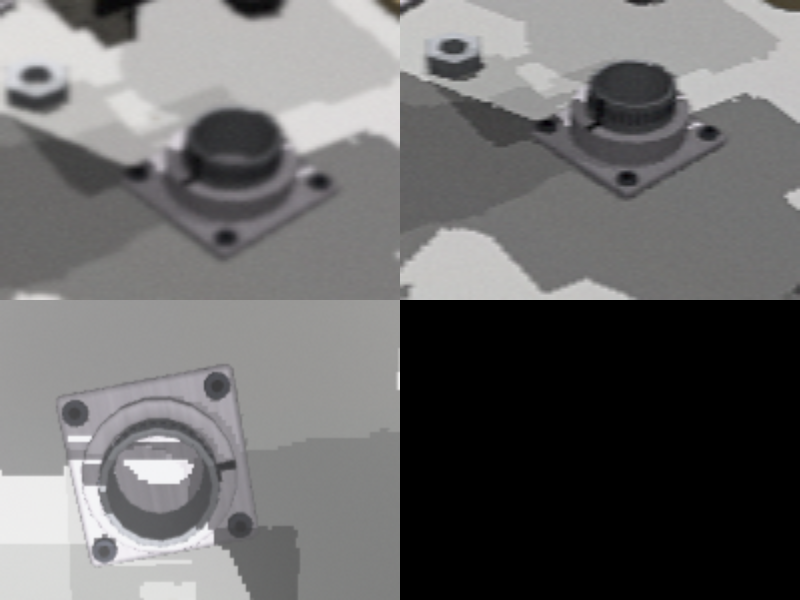

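The pot's rim now reads 0.061, the same as the spare. The black lines meet, at (190,172) in the scene crop and (595,118) in the side crop. The gripper is open and well clear.

```bash
python3 -c "
from station import arm
print(arm.job_done())"
```

```text
the job is handed in; nothing more can be done
None
```

The proud pot was twisted clockwise to its hard stop and released: its rim now reads 61 mm, the black lines meet, and the job was handed in at about 10.5 s with the gripper clear.

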